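# Lock out the pump at its rotary isolator and prove it dead

## Robot

A 6-joint arm with a two-finger parallel gripper is mounted at the origin on a cart in front of the work surface, level with it; the furniture and walls round the work are solid. World frame = base frame: x ahead of the robot, y to its left, z up, the work surface at z = 0. Lengths are in m, angles in rad, forces in N, time in s.
With the tool pointing down it reaches from about 0.25 to 0.775 m from the base axis. Payload 4 kg.
Tool frame: the origin (TCP) lies at the very end of the fingers, on their centre line; the grasp point (between the pads) lies grip_depth behind it (grip_depth is the distance from the TCP to the grasp point, in m); z points along the fingers, y is the line along which they close (so a half turn about z gives the same grasp; the last joint's range is limited). The gripper opens to 85 mm and grips with 20 to 120 N. Pads are 22 mm wide; open, the fingers measure 114 mm over their backs; the gripper's body (76 mm by 85 mm) begins 54 mm behind the grasp point. The pads swing forward as they close: fully open they stand 13 mm farther back than shut.
Start: joints at [-1.319, 0.087, 1.371, -0, 1.684, -0.103], TCP at [0.191, -0.516, 0.231] pointing down, gripper open.
Joint ranges: [-3.1, 3.1], [-0.76, 2.03], [0.27, 2.55], [-1.08, 4.22], [0.17, 2.65], [-2.57, 2.57]. Speed limits (rad/s): [2.79, 2.79, 3.14, 3.14, 3.14, 3.14].

## Interface

Orientations are given as a unit quaternion [x, y, z, w].
In Python, from rig import read_state, read_camera, sign_off, search_frame, pinpoint, grip_depth gives the robot as it stands.
- The arm moves only by the tool play_rows, never from a script. Its argument "series" is one flat list of numbers, 7 for each row, row after row: the turn, a rotation vector about the tool's x, y, z each as a share of 90 degrees, from -1 to 1, then the shift along the tool's x, y, z each as a share of 0.3 m, from -1 to 1, then the opening, from 0 (shut) to 1 (fully open). A call has 1 to 8 rows; each row shifts and turns the commanded pose from where the row before left it, along the tool's axes as they then stand; what a row does not reach is not made up. A row lasts 1/12 s, in which the tool goes at most 41.7 mm and 7.16 degrees, less where a joint would pass 70% of its speed; a pose out of reach is approached as far as the arm can. A call with a number of a shift or a turn outside -1 to 1 is refused whole. A call with a gripper value outside its range is refused whole. The fingers move at their own pace and stop on an object; "squeeze" is the grip in N (left out, the last holds). Time passes only in rows, so rows that do not move let the fingers close. It gives the time, the measured TCP pose, the force, the opening and the grip force at its end, in the units of the state.
- read_state(): the state, without advancing time (a new reading comes with each control period).
- read_camera(name): name is "side" or "top"; returns a dict with "frame" (400x640x3 uint8, red, green, blue), "depth" (400x640 float32, m along the optical axis (not along the pixel's ray), 0 where there is no reading), "intrinsics" (3x3 intrinsics, pixels), "origin" and "orientation" of the camera in the world. Camera axes: x right, y down, z forward; pixel columns grow to the right and rows downward; lengths in m; the calibration is good to about 2 mm. A picture is of the moment at which its call begins.
- sign_off(): hands the job in; it is judged then, once.
Trained networks look in the newest picture that a camera, given by its name, has taken for a name from the list of things; names that differ only in an ending like _2 or _b are one class to them, and where a whole thing is asked for, a point or a joint stands for the part that bears it (a point fixed in the world has none). Each returns a list of dicts, best first, with "conf" (0 to 1); they miss things now and then, are a little off and sometimes report something else, mostly with a low value. They report only what shows in the picture. A call takes as long as a camera call.
- search_frame(camera, thing): "location" ([row, column] in pixels, amid what is visible of it).
- pinpoint(camera, thing): "location" ([row, column] in pixels: a listed point, or the origin of a listed thing).
The state is a dict: "time_s": time; "joint_pos": joint angles; "qvel": joint speeds; "joint_torque": joint torques, N m; "eef_pos": TCP position; "orientation": TCP orientation; "ft_force": force on the tool from outside, world axes, zero at the start; "ft_torque": the same for the moment, N m; "finger_gap": finger opening in m; "grip_force": force on a finger pad.
Only numpy, scipy, OpenCV 4.12 (cv2) and the standard library are available. Lean on these libraries where they do the work, as an engineer would, in place of code of your own. Each camera call takes 0.05 s, during which the arm holds its last target. There are 200 camera calls.

## Task

Lock out the vacuum pump for service: first press the mushroom-headed STOP button of the push-button station right in and let it go, then turn the isolator's black pistol handle a quarter turn anticlockwise to its off stop, and swing the steel lockout hasp fully out from under the handle, ready for my padlock. Only then slide the clear guard on the station right back and press the flush START button under it right in, then let it go, to prove that the pump stays dead. Leave the handle off, the hasp out, and the bottles, tools and other things on the bench where they are.

Things in the scene. Friction and masses are not known exactly. Their poses are not given: they have to be found in the camera images.
- isolator: Grey isolator box, 190 (x) x 150 (y) mm, lid top 65 mm high, screwed to the bench, left or right of the button station. Origin: centre of its underside; x towards its rear (away from the robot at yaw 0), y to its left, z up. On the lid stands a steel keeper ring of 59 mm radius round the handle's axis, its top 77 mm above the bench.
- isolator_axis (a point): Point on the handle's vertical turning axis, half-way up the grip, 96 mm above the bench, 25 mm in -x and 15 mm in -y of the box centre. Frame = the isolator box's.
- isolator_handle (a joint): Angle of the black pistol handle, rad: 0 = on (it points along the box's +x), 1.571 = hard off stop (along the box's +y), anticlockwise seen from above. Starts near on, stays where it is left, takes about 0.3 N m. Only within about 0.06 rad of the off stop can the hasp pass the keeper ring; elsewhere the ring blocks it after 0.1 rad. With the hasp out the handle is locked (0.05 rad play).
- handle_grip (a point): Point in the middle of the handle's grip, 85 mm from the turning axis; frame x points outward along the handle, y to its anticlockwise side. The grip is a bar 24 mm wide and 22 mm high (84 to 106 mm above the bench) that ends 100 mm from the axis; round the axis a hub of 31 mm radius reaches 111 mm above the bench.
- hasp_pin (a point): Point on the hasp's vertical hinge axis, carried by the handle 40 mm from the turning axis, at the height of the grip's middle; frame as handle_grip.
- lockout_hasp (a joint): Angle of the steel hasp relative to the handle, rad: 0 = stowed under the grip, 1.57 = fully out (stop), at right angles to the handle. It swings clockwise seen from above about the hasp pin, so with the handle off the hasp ends pointing along the box's +x. It is light (about 0.035 N m) and stays where it is left.
- hasp_ear (a point): Middle of the hasp's bent-up ear, 88 mm from the hasp pin (128 mm from the turning axis when stowed, clear of the grip's end); frame x points outward along the hasp strip. The ear is an upright steel plate, 24 mm along the strip, 4 mm thick, from 80 to 108 mm above the bench. The strip beneath is 22 x 4 mm, 77 to 82 mm above the bench, with a padlock eye of 12 mm.
- button_station: Grey push-button station, 130 (x) x 175 (y) mm, lid top 55 mm high, screwed to the bench. Origin: centre of its underside; x towards its rear (away from the robot at yaw 0), y to its left, z up. STOP on its left half, START under a clear sliding guard on its right half.
- stop_top (a point): Centre of the top of the mushroom-headed STOP button, 40 mm across, 89 mm above the bench, 45 mm in +y of the station's centre. Frame = the station's.
- stop_button (a joint): Travel of the STOP button, m: 0 = out, 0.006 = right in; springs back; about 5 N to bottom it.
- start_top (a point): Centre of the top of the flush START button, 29 mm across, 72 mm above the bench, 30 mm in -x and 38 mm in -y of the station's centre, in a steel bezel 37 mm across and 65 mm high, under the clear guard until that is slid back. Frame = the station's.
- start_button (a joint): Travel of the START button, m: 0 = out, 0.006 = right in; springs back; about 5 N to bottom it.
- start_guard (a joint): Travel of the clear sliding guard over START, m: 0 = shut, 0.056 = slid fully to the station's rear (+x), which bares START. Takes about 1.5 N; stays where it is left.
- guard_lip (a point): Middle of the front face of the guard's upright finger lip, 91 mm above the bench, when shut 25 mm in front (-x) of START's centre. The lip is a grey plate 42 mm wide, 4 mm thick, from 75 to 104 mm above the bench, on the front edge of a clear hood 50 mm long and 42 mm wide, whose top is 78 mm above the bench; its two rails are 67 mm high. Frame = the station's.
- screwdriver_mid (a point): Centre of a bystander: cross-head screwdriver, 171 mm, lying between the two boxes. Leave it alone.
- rinse_amber_mid (a point): Centre of a bystander: small amber bottle, 55 mm wide, 105 mm tall. Leave it alone.
- beaker_mid (a point): Centre of a bystander: glass beaker, 54 mm wide, 70 mm tall. Leave it alone.
- sorbent_tube_mid (a point): Centre of a bystander: steel tube with brass end caps, 90 x 13 mm, lying between the boxes. Leave it alone.
- mug_mid (a point): Centre of a bystander: white mug, 95 mm tall. Leave it alone.

How it is judged:
By the outcome, as a careful person would: the job done as asked, in the order asked, and still so for the second after the job is handed in, with the robot touching nothing.
It also fails if it takes over 61 s, if anything falls off the work surface, if the arm or the gripper's body presses on something with over 40 N, if the wrist force passes 120 N, or if a joint passes its speed limit or range.

## Working session

There is one attempt and no reset: what is moved stays moved. The work goes in short steps, Python scripts to look and compute and a tool call to move; the robot and the scene stay as the last step left them, time stands still between calls to the robot, and variables do not carry over. Pictures are saved under pics/ and viewed, at most 10 in all, crops included, and the job is handed in when it is done.

Besides the shell and the picture viewer there is one more tool, called by a JSON object that holds its "api" and its "payload". play_rows: Moves the arm, as the interface text tells. Its arguments: {"type":"object","properties":{"series":{"type":"array"},"squeeze":{"type":"number"}},"required":["series"]}

```bash
ls; mkdir -p pics
cat > h.py <<'E'
import numpy as np, cv2
from scipy.spatial.transform import Rotation as R
from rig import *
def ray(c,loc):
    K=np.array(c['intrinsics']);M=R.from_quat(c['orientation']).as_matrix()
    d=M@np.linalg.inv(K)@np.array([loc[1],loc[0],1.]);return np.array(c['origin']),d
def atz(c,loc,z):
    o,d=ray(c,loc);return o+d*(z-o[2])/d[2]
def tri(r1,r2):
    (o1,d1),(o2,d2)=r1,r2
    s=np.linalg.lstsq(np.c_[d1,-d2],o2-o1,rcond=None)[0]
    a,b=o1+d1*s[0],o2+d2*s[1];return (a+b)/2,np.linalg.norm(a-b)
E
cat > a.py <<'E'
from h import *
C={n:read_camera(n) for n in('side','top')}
for n,c in C.items():
    cv2.imwrite(f'pics/{n}0.png',c['frame'][...,::-1]); print(n,c['orientation'],np.round(c['origin'],3))
Z=dict(isolator=0,isolator_axis=.096,handle_grip=.096-.001,hasp_pin=.095,hasp_ear=.094,button_station=0,stop_top=.089,start_top=.072,guard_lip=.091,screwdriver_mid=.01,rinse_amber_mid=.05,beaker_mid=.035,sorbent_tube_mid=.007,mug_mid=.047)
for t,z in Z.items():
    P={}
    for n,c in C.items():
        for r in pinpoint(n,t)[:2]:
            print(t,n,np.round(r['location']),round(r['conf'],2),np.round(atz(c,r['location'],z),3))
            P.setdefault(n,ray(c,r['location']))
    if len(P)==2: p,e=tri(P['side'],P['top']);print('   tri',np.round(p,3),round(e,4))
s=read_state();print(s['time_s'],s['eef_pos'],s['orientation'],s['finger_gap'],s['ft_force'],grip_depth)
E
python3 a.py
```

```text
pics
side [ 0.01398834  0.89020684 -0.45527519 -0.00778501] [0.629 0.645 0.595]
top [-0.69686408  0.71603621 -0.03210154  0.02533968] [ 0.519 -0.089  1.053]
isolator side [289. 389.] 0.57 [0.466 0.134 0.   ]
isolator top [255. 220.] 0.58 [0.475 0.13  0.   ]
   tri [ 0.47   0.132 -0.002] 0.0089
isolator_axis side [251. 398.] 0.94 [0.46  0.126 0.096]
isolator_axis top [266. 218.] 0.78 [0.454 0.116 0.096]
isolator_axis top [251. 209.] 0.64 [0.488 0.135 0.096]
   tri [0.455 0.117 0.087] 0.003
handle_grip side [262. 360.] 0.64 [0.534 0.152 0.095]
handle_grip top [229. 203.] 0.77 [0.535 0.148 0.095]
   tri [0.534 0.149 0.092] 0.0019
hasp_pin side [255. 381.] 0.92 [0.493 0.136 0.095]
hasp_pin top [252. 210.] 0.68 [0.485 0.133 0.095]
hasp_pin top [213. 192.] 0.32 [0.57  0.172 0.095]
   tri [0.488 0.133 0.092] 0.0075
hasp_ear side [267. 342.] 0.93 [0.568 0.163 0.094]
button_station side [194. 355.] 0.64 [ 0.498 -0.196  0.   ]
button_station side [260. 360.] 0.31 [0.515 0.052 0.   ]
button_station top [244. 346.] 0.74 [ 0.492 -0.17   0.   ]
button_station top [230. 201.] 0.39 [0.535 0.176 0.  
[... 780 characters left out ...]
 [ 0.722 -0.084  0.056] 0.0038
beaker_mid side [145. 276.] 0.79 [ 0.722 -0.418  0.035]
beaker_mid top [149. 446.] 0.62 [ 0.709 -0.413  0.035]
   tri [ 0.715 -0.413  0.037] 0.0133
sorbent_tube_mid side [239. 312.] 0.6 [ 0.619 -0.011  0.007]
sorbent_tube_mid top [195. 277.] 0.54 [ 0.612 -0.008  0.007]
   tri [ 0.616 -0.008  0.009] 0.0066
mug_mid side [197. 239.] 0.81 [ 0.795 -0.128  0.047]
mug_mid top [119. 324.] 0.72 [ 0.787 -0.124  0.047]
mug_mid top [243. 336.] 0.63 [ 0.496 -0.143  0.047]
   tri [ 0.791 -0.124  0.048] 0.0084
1.5 [ 0.19107986 -0.51576201  0.23135283] [9.84304229e-01 1.76479978e-01 1.90091804e-05 4.68937679e-05] 0.08557835836187003 [ 0.12254255  0.24268572 -0.07463923] 0.0187
```

View pics/side0.png

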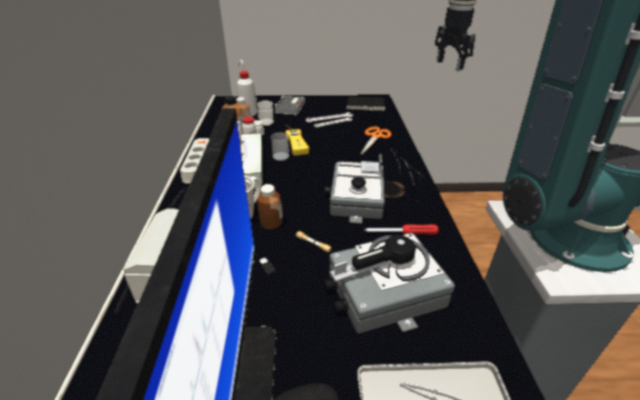

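View pics/top0.png

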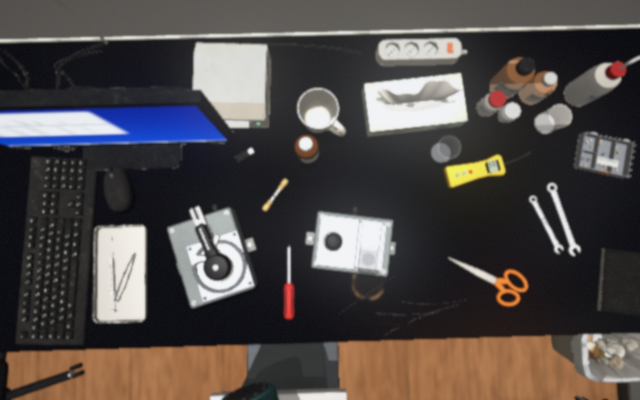

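The side view shows the isolator near (390,280), its handle pointing left, and the station near (358,190). In the top view the isolator is at (213,257) with its handle to (196,210). STOP is at (333,241), and the clear guard is on the right half, around (372,245). Next I'll fit the box poses from depth.

```bash
cat > b.py <<'E'
from h import *
def cloud(n):
    c=read_camera(n);D=c['depth'];v,u=np.mgrid[:D.shape[0],:D.shape[1]]
    K=np.array(c['intrinsics']);p=np.stack([(u-K[0,2])/K[0,0],(v-K[1,2])/K[1,1],np.ones_like(D)],-1)*D[...,None]
    return c,p@R.from_quat(c['orientation']).as_matrix().T+np.array(c['origin']),D>0
c,P,ok=cloud('top')
for nm,ctr,h in(('iso',(.47,.13),.065),('sta',(.495,-.17),.055)):
    m=ok&(np.hypot(P[...,0]-ctr[0],P[...,1]-ctr[1])<.15)
    zz=P[m][:,2]; print(nm,'hist',np.histogram(zz,np.arange(0,.14,.01))[0])
    q=P[m&(P[...,2]>h-.012)&(P[...,2]<.125)][:,:2]
    (cx,cy),wh,a=cv2.minAreaRect((q*1000).astype(np.float32));print('rect',cx,cy,wh,a)
    for z in(.085,.1):
        q=P[m&(P[...,2]>z)]
        if len(q): print(z,len(q),q.mean(0).round(4),q.min(0).round(3),q.max(0).round(3))
    if nm=='iso':
        q=P[m&(P[...,2]>.084)&(P[...,2]<.12)][:,:2];(cx,cy),wh,a=cv2.minAreaRect((q*1000).astype(np.float32));print('handle rect',cx,cy,wh,a)
img=cv2.resize(c['frame'][180:320,150:410],None,fx=3,fy=3,interpolation=cv2.INTER_CUBIC);cv2.imwrite('pics/crop.png',img[...,::-1])
# monitor etc: tall things nearby
q=P[ok&(P[...,2]>.13)&(P[...,0]>.2)];print('tall',q.min(0),q.max(0))
E
python3 b.py
```

```text
iso hist [2213   56  113  105   26  137 3745  696  159  109  864  107    0    0]
rect 483.3019714355469 142.53909301757812 (209.4440155029297, 151.74685668945312) 16.61426544189453
0.085 1104 [0.4818 0.1265 0.1051] [0.425 0.088 0.085] [0.582 0.17  0.116]
0.1 971 [0.48   0.1272 0.1066] [0.425 0.089 0.1  ] [0.581 0.17  0.116]
handle rect 498.1607666015625 146.707763671875 (164.395263671875, 59.478092193603516) 33.740867614746094
sta hist [2896   84   67    6   46 3186  419  394  253   18   38    0    0    0]
rect 495.453369140625 -180.78219604492188 (175.3118133544922, 129.9673309326172) 81.6113052368164
0.085 189 [ 0.4847 -0.1554  0.0909] [ 0.432 -0.23   0.085] [ 0.519 -0.12   0.107]
0.1 38 [ 0.4376 -0.2096  0.1029] [ 0.435 -0.23   0.1  ] [ 0.442 -0.191  0.107]
tall [ 0.20021969 -0.76696061  0.13000191] [1.02286861 0.57560958 0.36856342]
```

View pics/crop.png

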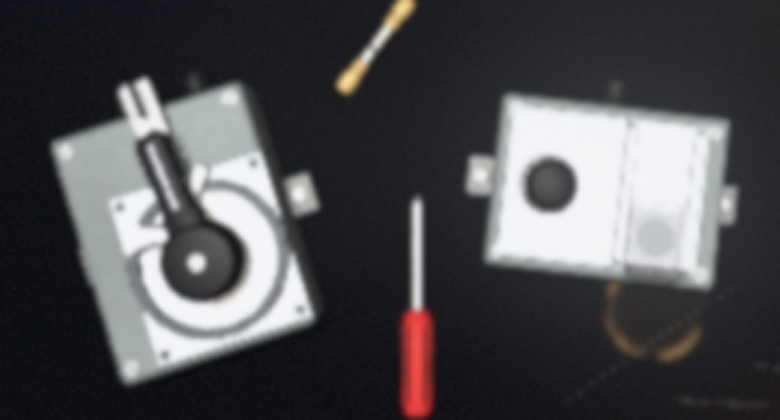

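The crop shows the ear and hasp tip beyond the grip at about (140,105) and the hub at (203,260). STOP is at (549,184) and START at (655,237). The depth fits agree with the networks:

| Part | Position | Yaw |
|---|---|---|
| Station | (.4955,-.181) | -8.4° |
| Isolator axis | (.454,.118) | 16.6° |
| Handle | – | about 21.4° |

I'll turn to the station yaw first, then go above STOP.

{"api": "play_rows", "payload": {"series": [0,0,0.0638,0,0,0,0,0,0,0.0638,0,0,0,0,0,0,0.0638,0,0,0,0,0,0,0.0638,0,0,0,0,0,0,0.0638,0,0,0,0,0,0,0,0.0645,-0.1075,0.02,0,0,0,0,0.0645,-0.1075,0.02,0,0,0,0,0.0645,-0.1075,0.02,0]}}

```text
time_s: 2.22
eef_pos: [0.2629, -0.4278, 0.213]
orientation: [0.997, -0.074, 0.0, 0.0]
ft_force: [0.2, -0.1, -0.6]
finger_gap: -0.0003
grip_force: 0.0
```

{"api": "play_rows", "payload": {"series": [0,0,0,0.0645,-0.1075,0.02,0,0,0,0,0.0645,-0.1075,0.02,0,0,0,0,0.0645,-0.1075,0.02,0,0,0,0,0.0645,-0.1075,0.02,0,0,0,0,0.0645,-0.1075,0.02,0,0,0,0,0.0645,-0.1075,0.02,0,0,0,0,0.0645,-0.1075,0.02,0,0,0,0,0.0645,-0.1075,0.02,0]}}

```text
time_s: 2.88
eef_pos: [0.4543, -0.1942, 0.1653]
orientation: [0.997, -0.073, 0.0, 0.0]
ft_force: [1.3, -1.0, 0.3]
finger_gap: -0.0003
grip_force: 0.0
```

```bash
cat >> h.py <<'E'
def go(x,y,z,psi=None):
    "shares in current tool frame to world target; state summary"
    s=read_state();M=R.from_quat(s['orientation']).as_matrix();p=np.array(s['eef_pos'])
    print('t',round(s['time_s'],2),'p',p.round(4),'yaw',np.degrees(np.arctan2(M[1,0],M[0,0])).round(2),'tilt',M[:,2].round(3),'F',np.round(s['ft_force'],1),'gap',round(s['finger_gap'],4))
    print('shares',((M.T@(np.array([x,y,z])-p))/.3).round(4))
E
python3 -c "
from h import *
go(.501,-.138,.15)"
```

```text
t 2.88 p [ 0.4543 -0.1942  0.1653] yaw -8.38 tilt [ 0.001 -0.001 -1.   ] F [ 1.3 -1.   0.3] gap -0.0003
shares [ 0.1266 -0.208   0.0512]
```

{"api": "play_rows", "payload": {"series": [0,0,0,0.0643,-0.107,0.025,0,0,0,0,0.0643,-0.105,0.025,0,0,0,0,0,0,0.06,0,0,0,0,0,0,0.06,0,0,0,0,0,0,0.06,0,0,0,0,0,0,0,0]}}

```text
time_s: 3.38
eef_pos: [0.4983, -0.1371, 0.0921]
orientation: [0.997, -0.073, -0.004, -0.001]
ft_force: [-0.3, 0.1, -0.7]
finger_gap: -0.0001
grip_force: 0.0
```

```bash
python3 -c "
from h import *
go(.501,-.138,.081)"
```

```text
t 3.38 p [ 0.4983 -0.1371  0.0921] yaw -8.33 tilt [-0.008  0.003 -1.   ] F [-0.3  0.1 -0.7] gap -0.0001
shares [0.0096 0.0019 0.0368]
```

{"api": "play_rows", "payload": {"series": [0,0,0,0,0,0.01,0,0,0,0,0,0,0.01,0,0,0,0,0,0,0.01,0,0,0,0,0,0,0.008,0,0,0,0,0,0,0,0,0,0,0,0,0,0,0]}}

```text
time_s: 3.88
eef_pos: [0.5017, -0.1391, 0.0862]
orientation: [0.997, -0.073, 0.001, 0.001]
ft_force: [0.7, -1.6, 3.0]
finger_gap: -0.0001
grip_force: 1.3
```

{"api": "play_rows", "payload": {"series": [0,0,0,0,0,0.01,0,0,0,0,0,0,0.01,0,0,0,0,0,0,0.01,0,0,0,0,0,0,0.0,0,0,0,0,0,0,0,0]}}

```text
time_s: 4.3
eef_pos: [0.502, -0.1392, 0.0819]
orientation: [0.997, -0.073, 0.002, 0.001]
ft_force: [-9.1, 2.3, 25.3]
finger_gap: 0.0
grip_force: 12.6
```

{"api": "play_rows", "payload": {"series": [0,0,0,0,0,-0.09,0,0,0,0,0,0,-0.1,0,0,0,0,0,0,-0.1,0,0,0,-0.0662,0,0,0,0,0,0,-0.0662,0,0,0,0,0,0,-0.0662,0,0,0,0,0,0,-0.0662,0,0,0,0,0,0,-0.0662,0,0,0,0]}}

```text
time_s: 4.97
eef_pos: [0.5003, -0.1383, 0.1621]
orientation: [0.982, 0.188, -0.001, -0.0]
ft_force: [-0.4, -0.3, -0.6]
finger_gap: -0.0001
grip_force: 0.0
```

```bash
python3 -c "
from h import *
go(.545,.1107,.15)"
```

```text
t 4.97 p [ 0.5003 -0.1383  0.1621] yaw 21.7 tilt [-0.001  0.001 -1.   ] F [-0.4 -0.3 -0.6] gap -0.0001
shares [ 0.4455 -0.7161  0.0405]
```

{"api": "play_rows", "payload": {"series": [0,0,0,0.064,-0.102,0.006,0,0,0,0,0.064,-0.102,0.006,0,0,0,0,0.064,-0.102,0.006,0,0,0,0,0.064,-0.102,0.006,0,0,0,0,0.064,-0.102,0.006,0,0,0,0,0.064,-0.102,0.006,0,0,0,0,0.061,-0.102,0.006,0,0,0,0,0,0,0,0]}}

```text
time_s: 5.63
eef_pos: [0.5463, 0.1156, 0.1488]
orientation: [0.982, 0.189, -0.001, -0.002]
ft_force: [-0.9, -0.5, 0.2]
finger_gap: -0.0003
grip_force: 0.0
```

```bash
python3 -c "
from h import *
go(.545,.1107,.09)
c=read_camera('side');print(pinpoint('side','handle_grip')[:1]);cv2.imwrite('pics/s2.png',cv2.resize(c['frame'][160:330,270:490],None,fx=3,fy=3)[...,::-1])"
```

```text
t 5.63 p [0.5463 0.1156 0.1488] yaw 21.79 tilt [-0.002  0.004 -1.   ] F [-0.9 -0.5  0.2] gap -0.0003
shares [-0.0101  0.0143  0.1959]
[{'location': [261.3, 362.4], 'conf': 0.68}]
```

View pics/s2.png

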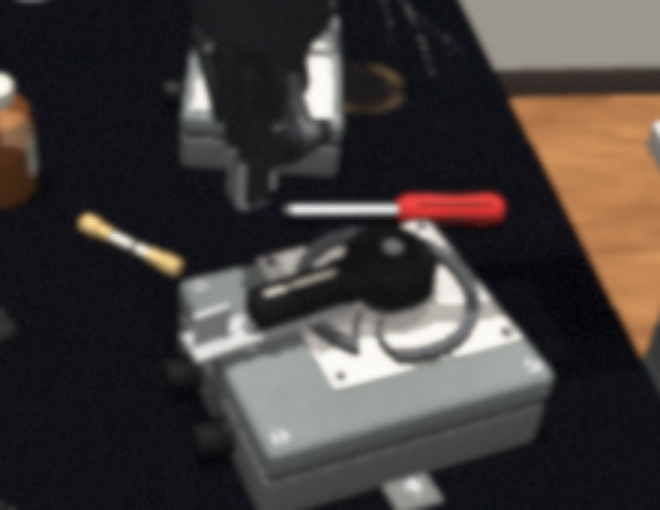

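The picture shows the shut fingers at about (250,190) on the clockwise side of the handle at (310,285), clear of everything. Descending beside the grip.

{"api": "play_rows", "payload": {"series": [0,0,0,-0.01,0.014,0.05,0,0,0,0,0,0,0.05,0,0,0,0,0,0,0.05,0,0,0,0,0,0,0.046,0,0,0,0,0,-0.02,0,0,0,0,0,0,-0.02,0,0,0,0,0,0,0,0,0]}}

```text
time_s: 6.32
eef_pos: [0.5412, 0.1161, 0.0923]
orientation: [0.983, 0.186, 0.0, -0.0]
ft_force: [-0.9, -0.1, 0.7]
finger_gap: -0.0002
grip_force: 0.0
```

```bash
cat >> h.py <<'E'
def rel(ax=(.4541,.118)):
    s=read_state();d=np.array(s['eef_pos'][:2])-ax
    print('r',np.hypot(*d).round(4),'ang',np.degrees(np.arctan2(d[1],d[0])).round(1))
E
python3 -c "
from h import *
go(.545,.1107,.09);rel()"
```

```text
t 6.32 p [0.5412 0.1161 0.0923] yaw 21.39 tilt [ 0.001  0.001 -1.   ] F [-0.9 -0.1  0.7] gap -0.0002
shares [0.0053 0.0215 0.0075]
r 0.0871 ang -1.2
```

{"api": "play_rows", "payload": {"series": [0,0,0,0,-0.02,0.005,0,0,0,-0.0556,0.007,-0.0234,0,0,0,0,-0.0556,0.007,-0.0234,0,0,0,0,-0.0556,0.007,-0.0234,0,0,0,0,-0.0556,0.007,-0.0234,0,0,0,0,-0.0556,0.007,-0.0234,0,0,0,0,-0.0556,0.007,-0.0234,0,0,0,0,-0.0556,0.007,-0.0234,0,0]}}

```text
time_s: 6.98
eef_pos: [0.5236, 0.1686, 0.0914]
orientation: [0.88, 0.475, 0.002, 0.002]
ft_force: [2.3, -2.4, -1.7]
finger_gap: 0.0001
grip_force: 1.9
```

```bash
python3 -c "
from h import *
go(.545,.1107,.09);rel()"
```

```text
t 6.98 p [0.5236 0.1686 0.0914] yaw 56.66 tilt [ 0.005 -0.002 -1.   ] F [ 2.3 -2.4 -1.7] gap 0.0001
shares [-0.122   0.1655  0.0052]
r 0.086 ang 36.0
```

{"api": "play_rows", "payload": {"series": [0,0,0,-0.0556,0.007,-0.0234,0,0,0,0,-0.0556,0.007,-0.0234,0,0,0,0,-0.0556,0.007,-0.0234,0,0,0,0,-0.0556,0.007,-0.0234,0,0,0,0,-0.0556,0.007,-0.0234,0,0,0,0,-0.0556,0.007,-0.0234,0,0,0,0,-0.0556,0.007,-0.0234,0,0,0,0,-0.0556,0.007,-0.0234,0,0]}}

```text
schema error: expected a multiple of 7 numbers
```

```bash
python3 -c "
from h import *
go(.545,.1107,.09);rel()"
```

```text
t 6.98 p [0.5236 0.1686 0.0914] yaw 56.66 tilt [ 0.005 -0.002 -1.   ] F [ 2.3 -2.4 -1.7] gap 0.0001
shares [-0.122   0.1655  0.0052]
r 0.086 ang 36.0
```

{"api": "play_rows", "payload": {"series": [0,0,-0.0556,0.007,-0.0234,0,0,0,0,-0.0556,0.007,-0.0234,0,0,0,0,-0.0556,0.007,-0.0234,0,0,0,0,-0.0556,0.007,-0.0234,0,0,0,0,-0.0556,0.007,-0.0234,0,0,0,0,-0.0556,0.007,-0.0234,0,0,0,0,-0.0556,0.007,-0.0234,0,0,0,0,-0.0556,0.007,-0.0234,0,0]}}

```text
time_s: 7.65
eef_pos: [0.4755, 0.2013, 0.0915]
orientation: [0.664, 0.747, 0.003, 0.002]
ft_force: [3.4, 2.7, -3.0]
finger_gap: -0.0
grip_force: 2.0
```

```bash
python3 -c "
from h import *
go(.545,.1107,.09);rel()"
```

```text
t 7.65 p [0.4755 0.2013 0.0915] yaw 96.72 tilt [ 0.006  0.002 -1.   ] F [ 3.4  2.7 -3. ] gap -0.0
shares [-0.327   0.1947  0.0057]
r 0.086 ang 75.6
```

{"api": "play_rows", "payload": {"series": [0,0,-0.0556,0.007,-0.0234,0,0,0,0,-0.0556,0.007,-0.0234,0,0,0,0,0,0,-0.01,0,0,0,0,0,0,-0.01,0,0,0,0,0,0,-0.01,0,0,0,0,0,0,0,0,0]}}

```text
time_s: 8.15
eef_pos: [0.4554, 0.2021, 0.0919]
orientation: [0.599, 0.8, 0.007, 0.003]
ft_force: [12.5, 7.9, -7.5]
finger_gap: 0.0
grip_force: 7.0
```

```bash
python3 -c "
from h import *
go(.545,.1107,.09);rel()"
```

```text
t 8.15 p [0.4554 0.2021 0.0919] yaw 106.33 tilt [ 0.014  0.007 -1.   ] F [12.5  7.9 -7.5] gap 0.0
shares [-0.3764  0.2007  0.0084]
r 0.0841 ang 89.1
```

{"api": "play_rows", "payload": {"series": [0,0,0,0,0.06,0,0,0,0,0,0,0.06,0,0,0,0,0,0,0,-0.1,0,0,0,0,0,0,-0.1,0,0,0,0,0.06,0,0,0,0,0,0,0.06,0,0,0,0,0,0,0,0,0,0]}}

```text
time_s: 8.73
eef_pos: [0.4745, 0.2462, 0.1516]
orientation: [0.599, 0.801, 0.001, 0.0]
ft_force: [-0.9, 0.3, 0.5]
finger_gap: -0.0005
grip_force: 0.0
```

```bash
cat > m.py <<'E'
from h import *
import sys
C={n:read_camera(n) for n in('side','top')}
for t,z in dict(isolator_axis=.096,handle_grip=.095,hasp_pin=.095,hasp_ear=.094).items():
    P={}
    for n,c in C.items():
        for r in pinpoint(n,t)[:1]:
            print(t,n,np.round(r['location']),round(r['conf'],2),np.round(atz(c,r['location'],z),3))
            P.setdefault(n,ray(c,r['location']))
    if len(P)==2: p,e=tri(P['side'],P['top']);print('   tri',np.round(p,3),round(e,4))
a=cv2.resize(C['side']['frame'][160:340,270:490],None,fx=1.8,fy=1.8);b=cv2.resize(C['top']['frame'][160:340,150:370],None,fx=1.8,fy=1.8)
cv2.imwrite(sys.argv[1],np.hstack([a,b])[...,::-1])
go(.3925,.233,.15)
E
python3 m.py pics/h1.png
```

```text
isolator_axis side [251. 397.] 0.6 [0.461 0.127 0.096]
isolator_axis top [268. 217.] 0.92 [0.45  0.118 0.096]
   tri [0.454 0.119 0.088] 0.0085
handle_grip side [279. 422.] 0.96 [0.431 0.197 0.095]
handle_grip top [278. 178.] 0.73 [0.432 0.202 0.095]
   tri [0.433 0.2   0.099] 0.0005
hasp_pin side [264. 409.] 0.93 [0.446 0.158 0.095]
hasp_pin top [273. 198.] 0.79 [0.44  0.159 0.095]
   tri [0.443 0.158 0.094] 0.0065
hasp_ear side [298. 437.] 0.83 [0.416 0.237 0.094]
hasp_ear top [286. 157.] 0.52 [0.415 0.247 0.094]
   tri [0.418 0.244 0.102] 0.004
t 9.23 p [0.4749 0.2436 0.1498] yaw 106.43 tilt [-0. -0. -1.] F [ 0.3  0.  -1.3] gap -0.0001
shares [ 0.0437 -0.2734 -0.0005]
```

View pics/h1.png

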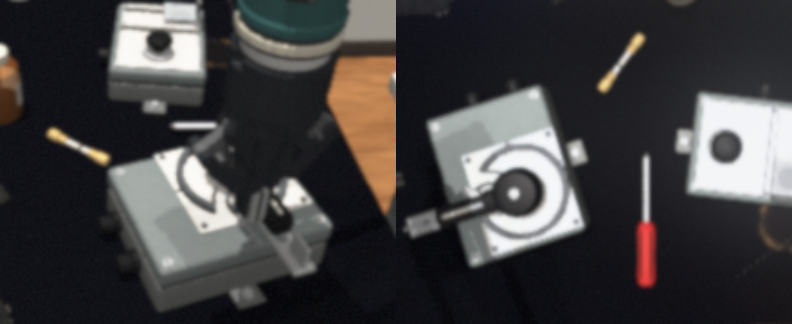

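The right half of the picture shows the handle off, its grip tip at about (470,205) and the ear at (420,222). Both match the prediction (ear .4175,.2407). I'll go to the anticlockwise side of the ear and descend.

{"api": "play_rows", "payload": {"series": [0,0,0,0.015,-0.092,0,0,0,0,0,0.015,-0.092,0,0,0,0,0,0.014,-0.09,0,0,0,0,0,0,0,0.05,0,0,0,0,0,0,0.05,0,0,0,0,0,0,0.05,0,0,0,0,0,0,0.045,0,0,0,0,0,0,0,0]}}

```text
time_s: 9.9
eef_pos: [0.3902, 0.2323, 0.0885]
orientation: [0.599, 0.801, -0.003, -0.001]
ft_force: [0.5, -0.8, 0.1]
finger_gap: 0.0003
grip_force: 0.0
```

```bash
python3 -c "
from h import *
go(.3925,.233,.09);rel((.4427,.1563))"
```

```text
t 9.9 p [0.3902 0.2323 0.0885] yaw 106.46 tilt [-0.006 -0.003 -1.   ] F [ 0.5 -0.8  0.1] gap 0.0003
shares [-0.0001  0.0081 -0.005 ]
r 0.0924 ang 124.6
```

{"api": "play_rows", "payload": {"series": [0,0,0,0,0.02,0,0,0,0,0,0,0.018,0,0,0,0,0.0556,0.004,0.0256,0,0,0,0,0.0556,0.004,0.0256,0,0,0,0,0.0556,0.004,0.0256,0,0,0,0,0.0556,0.004,0.0256,0,0,0,0,0.0556,0.004,0.0256,0,0,0,0,0.0556,0.004,0.0256,0,0]}}

```text
time_s: 10.57
eef_pos: [0.4498, 0.2474, 0.0929]
orientation: [0.787, 0.617, 0.001, 0.0]
ft_force: [-0.0, -0.5, -0.2]
finger_gap: -0.0004
grip_force: 0.3
```

```bash
python3 -c "
from h import *
go(.3925,.233,.09);rel((.4427,.1563))"
```

```text
t 10.57 p [0.4498 0.2474 0.0929] yaw 76.2 tilt [ 0.002  0.001 -1.   ] F [-0.  -0.5 -0.2] gap -0.0004
shares [-0.0923 -0.1741  0.0091]
r 0.0914 ang 85.5
```

{"api": "play_rows", "payload": {"series": [0,0,0.0556,0.004,0.0256,0.002,0,0,0,0.0556,0.004,0.0256,0.002,0,0,0,0.0556,0.004,0.0256,0.002,0,0,0,0.0556,0.004,0.0256,0.002,0,0,0,0.0556,0.004,0.0256,0,0,0,0,0.0556,0.004,0.0256,0,0,0,0,0.0556,0.004,0.0256,0,0,0,0,0.0556,0.004,0.0256,0,0]}}

```text
time_s: 11.23
eef_pos: [0.5064, 0.2242, 0.0904]
orientation: [0.951, 0.31, 0.001, -0.0]
ft_force: [-0.5, 0.8, 0.5]
finger_gap: -0.0002
grip_force: 0.2
```

```bash
python3 -c "
from h import *
go(.3925,.233,.09);rel((.4427,.1563))"; python3 m.py pics/h2.png
```

```text
t 11.23 p [0.5064 0.2242 0.0904] yaw 36.17 tilt [ 0.002  0.001 -1.   ] F [-0.5  0.8  0.5] gap -0.0002
shares [-0.289  -0.2478  0.0007]
r 0.093 ang 46.8
isolator_axis side [252. 398.] 0.69 [0.46  0.128 0.096]
isolator_axis top [266. 215.] 0.86 [0.455 0.121 0.096]
   tri [0.456 0.122 0.09 ] 0.0037
handle_grip side [279. 425.] 0.88 [0.427 0.197 0.095]
handle_grip top [277. 177.] 0.77 [0.433 0.205 0.095]
   tri [0.432 0.203 0.103] 0.0039
hasp_pin side [264. 407.] 0.62 [0.45  0.161 0.095]
hasp_pin top [273. 200.] 0.9 [0.441 0.155 0.095]
   tri [0.444 0.155 0.089] 0.0071
hasp_ear side [286. 378.] 0.44 [0.51  0.208 0.094]
hasp_ear top [238. 171.] 0.9 [0.518 0.217 0.094]
   tri [0.515 0.215 0.102] 0.007
t 11.73 p [0.5044 0.2242 0.0892] yaw 36.47 tilt [ 0.  0. -1.] F [-0.2  0.3 -0.1] gap -0.0004
shares [-0.2824 -0.2454 -0.2028]
```

View pics/h2.png

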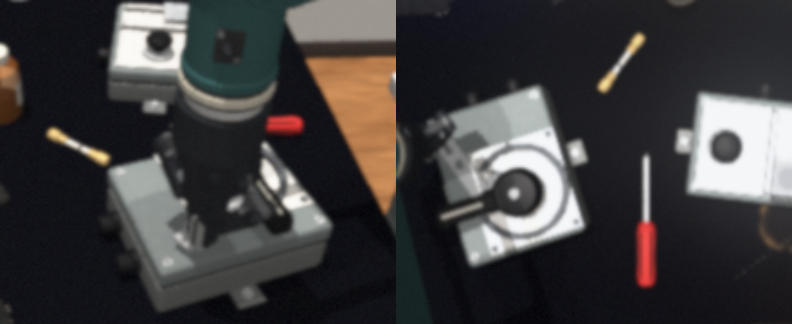

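The picture shows the hasp swinging out, its ear at about (440,130), with the handle still off. Continuing to the stop.

{"api": "play_rows", "payload": {"series": [0,0,0.0556,0.004,0.0256,0,0,0,0,0.0556,0.004,0.0256,0,0,0,0,0.0556,0.004,0.0256,0,0,0,0,0.0556,0.004,0.0256,0,0,0,0,0,0,0.01,0,0,0,0,0,0,0.01,0,0,0,0,0,0,0.01,0,0,0,0,0,0,0,0,0]}}

```text
time_s: 12.4
eef_pos: [0.5271, 0.1928, 0.0896]
orientation: [0.99, 0.144, 0.002, -0.002]
ft_force: [1.6, 5.2, -0.7]
finger_gap: 0.0
grip_force: 2.2
```

```bash
python3 -c "
from h import *
go(.3925,.233,.09);rel((.4427,.1563))"
```

```text
t 12.4 p [0.5271 0.1928 0.0896] yaw 16.59 tilt [ 0.003  0.004 -1.   ] F [ 1.6  5.2 -0.7] gap 0.0
shares [-0.3918 -0.2565 -0.0024]
r 0.092 ang 23.4
```

{"api": "play_rows", "payload": {"series": [0,0,0,0,-0.06,0,0,0,0,0,0,-0.05,-0.02,0,0,0,0,0,0,-0.12,0,0,0,0,0,0,-0.12,0,0,0,0.0695,0,0,0,0,0,0,0.0695,0,0,0,0,0,0,0.0695,0,0,0,0,0,0,0.0695,0,0,0,0]}}

```text
time_s: 13.07
eef_pos: [0.5166, 0.2225, 0.1675]
orientation: [0.997, -0.076, 0.0, 0.0]
ft_force: [-0.2, 0.4, -0.4]
finger_gap: -0.0004
grip_force: 0.0
```

```bash
python3 m.py pics/h3.png; python3 -c "
from h import *
go(.405,-.2058,.15)"
```

```text
isolator_axis side [251. 400.] 0.92 [0.456 0.128 0.096]
isolator_axis top [266. 218.] 0.88 [0.453 0.115 0.096]
   tri [0.453 0.117 0.086] 0.0002
handle_grip side [282. 420.] 0.65 [0.437 0.203 0.095]
handle_grip top [276. 176.] 0.62 [0.435 0.206 0.095]
   tri [0.436 0.205 0.097] 0.0016
hasp_pin side [265. 408.] 0.86 [0.449 0.163 0.095]
hasp_pin top [273. 201.] 0.88 [0.441 0.154 0.095]
   tri [0.443 0.155 0.087] 0.005
hasp_ear side [207. 267.] 0.65 [ 0.715 -0.02   0.094]
hasp_ear top [233. 184.] 0.93 [0.528 0.19  0.094]
   tri [0.609 0.159 0.232] 0.1646
t 13.57 p [0.5167 0.2225 0.167 ] yaw -8.56 tilt [-0. -0. -1.] F [-1.1  0.2  0.8] gap -0.0
shares [-0.4147  0.0269  0.0567]
t 13.57 p [0.5167 0.2225 0.167 ] yaw -8.56 tilt [-0. -0. -1.] F [-1.1  0.2  0.8] gap -0.0
shares [-0.1557  1.467   0.0569]
```

View pics/h3.png

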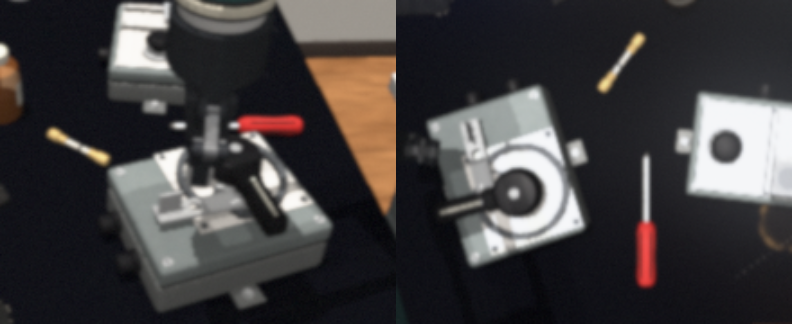

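The picture shows the hasp out and roughly square to the handle, its ear at about (472,125). I'll check its angle by depth once the arm is away. Moving to the front of the guard lip.

{"api": "play_rows", "payload": {"series": [0,0,0,-0.014,0.133,0,0,0,0,0,-0.014,0.133,0,0,0,0,0,-0.014,0.133,0,0,0,0,0,-0.014,0.133,0,0,0,0,0,-0.014,0.133,0,0,0,0,0,-0.014,0.133,0,0,0,0,0,-0.014,0.133,0,0,0,0,0,-0.014,0.133,0,0]}}

```text
time_s: 14.23
eef_pos: [0.4349, -0.0897, 0.1674]
orientation: [0.997, -0.075, 0.001, 0.0]
ft_force: [-0.1, 0.1, -0.7]
finger_gap: 0.0001
grip_force: 0.0
```

{"api": "play_rows", "payload": {"series": [0,0,0,-0.014,0.133,0,0,0,0,0,-0.014,0.133,0,0,0,0,0,-0.016,0.133,0,0,0,0,0,0,0,0.057,0,0,0,0,0,0,0,0]}}

```text
time_s: 14.65
eef_pos: [0.4027, -0.2058, 0.1476]
orientation: [0.997, -0.077, -0.002, -0.001]
ft_force: [-0.9, 0.1, -0.2]
finger_gap: 0.0001
grip_force: 0.0
```

```bash
cat > e.py <<'E'
from h import *
for n in('top','side'):
    c=read_camera(n);D=c['depth'];v,u=np.mgrid[:D.shape[0],:D.shape[1]]
    K=np.array(c['intrinsics']);p=np.stack([(u-K[0,2])/K[0,0],(v-K[1,2])/K[1,1],np.ones_like(D)],-1)*D[...,None]
    P=(p@R.from_quat(c['orientation']).as_matrix().T+np.array(c['origin']))
    m=(D>0)&(abs(P[...,0]-.53)<.04)&(abs(P[...,1]-.185)<.04)
    for a,b in((.072,.086),(.09,.115)):
        q=P[m&(P[...,2]>a)&(P[...,2]<b)]
        if len(q): mm=q.mean(0);print(n,a,len(q),mm.round(4),q.min(0).round(3),q.max(0).round(3),'ang',np.degrees(np.arctan2(mm[1]-.1563,mm[0]-.4427)).round(1))
go(.405,-.2058,.088)
E
python3 e.py
```

```text
top 0.072 210 [0.5129 0.1692 0.0801] [0.49  0.146 0.072] [0.545 0.19  0.086] ang 10.4
top 0.09 42 [0.5292 0.1756 0.1022] [0.519 0.172 0.091] [0.54  0.179 0.11 ] ang 12.6
side 0.072 288 [0.5155 0.1738 0.0807] [0.49  0.145 0.073] [0.546 0.191 0.086] ang 13.5
side 0.09 106 [0.5307 0.1777 0.1002] [0.519 0.174 0.09 ] [0.542 0.181 0.11 ] ang 13.7
t 14.75 p [ 0.4042 -0.204   0.1494] yaw -8.62 tilt [-0.002  0.002 -1.   ] F [-0.4  0.3  0.6] gap 0.0001
shares [0.004  0.0059 0.2047]
```

```bash
cat > f.py <<'E'
from h import *
for n in('top','side'):
    c=read_camera(n);D=c['depth'];v,u=np.mgrid[:D.shape[0],:D.shape[1]]
    K=np.array(c['intrinsics']);p=np.stack([(u-K[0,2])/K[0,0],(v-K[1,2])/K[1,1],np.ones_like(D)],-1)*D[...,None]
    P=(p@R.from_quat(c['orientation']).as_matrix().T+np.array(c['origin']))
    r=np.hypot(P[...,0]-.4541,P[...,1]-.118)
    for lab,m in(('grip',(r>.045)&(r<.11)&(P[...,0]<.475)&(P[...,1]>.13)),('hub',(r<.034))):
        q=P[(D>0)&m&(P[...,2]>.1)&(P[...,2]<.12)][:,:2]
        mm=q.mean(0);w=np.linalg.svd(q-mm)[2][0];print(n,lab,len(q),mm.round(4),'axis',np.degrees(np.arctan2(w[1],w[0])).round(1)%180,'from ctr',np.degrees(np.arctan2(mm[1]-.118,mm[0]-.4541)).round(1))
    q=P[(D>0)&(abs(P[...,0]-.53)<.03)&(abs(P[...,1]-.178)<.012)&(P[...,2]>.09)][:,:2]
    w=np.linalg.svd(q-q.mean(0))[2][0];print('ear axis',np.degrees(np.arctan2(w[1],w[0])).round(1)%180)
E
python3 f.py
```

```text
top grip 266 [0.4383 0.1872] axis 103.8 from ctr 102.9
top hub 604 [0.4544 0.118 ] axis 106.3 from ctr 3.1
ear axis 14.5
side grip 344 [0.4412 0.1907] axis 105.2 from ctr 100.1
side hub 561 [0.4579 0.1249] axis 140.2 from ctr 61.3
ear axis 13.0
```

{"api": "play_rows", "payload": {"series": [0,0,0,0.004,0.006,0.06,0,0,0,0,0,0,0.06,0,0,0,0,0,0,0.06,0,0,0,0,0,0,0.025,0,0,0,0,0.03,0,0,0,0,0,0,0.03,0,0,0,0,0,0,0,0,0,0]}}

```text
time_s: 15.43
eef_pos: [0.4261, -0.2095, 0.0901]
orientation: [0.997, -0.074, 0.002, 0.001]
ft_force: [0.1, 0.2, -0.0]
finger_gap: 0.0001
grip_force: 0.0
```

```bash
python3 -c "
from h import *
go(.4357+.055*.989-.011*.989,-.2103-.044*.146,.088)"
```

```text
t 15.43 p [ 0.4261 -0.2095  0.0901] yaw -8.52 tilt [ 0.003 -0.002 -1.   ] F [ 0.1  0.2 -0. ] gap 0.0001
shares [ 0.1787 -0.0024  0.0076]
```

{"api": "play_rows", "payload": {"series": [0,0,0,0.026,0,0.002,0,0,0,0,0.026,0,0.002,0,0,0,0,0.026,0,0.002,0,0,0,0,0.026,0,0,0,0,0,0,0.026,0,0,0,0,0,0,0.026,0,0,0,0,0,0,0.026,0,0,0,0,0,0,0,0,0,0]}}

```text
time_s: 16.1
eef_pos: [0.479, -0.2176, 0.0866]
orientation: [0.997, -0.075, 0.001, 0.0]
ft_force: [-0.7, 0.2, -0.5]
finger_gap: 0.0
grip_force: 0.0
```

```bash
python3 -c "
from h import *
go(.4357+.055*.989-.011*.989,-.2103-.044*.146,.088)"
```

```text
t 16.1 p [ 0.479  -0.2176  0.0866] yaw -8.6 tilt [ 0.001 -0.    -1.   ] F [-0.7  0.2 -0.5] gap 0.0
shares [ 0.0004 -0.003  -0.0046]
```

{"api": "play_rows", "payload": {"series": [0,0,0,0.01,0,0,0,0,0,0,0.01,0,0,0,0,0,0,0.01,0,0,0,0,0,0,0.005,0,0,0,0,0,0,0,0,0,0]}}

```text
time_s: 16.52
eef_pos: [0.4799, -0.2177, 0.0867]
orientation: [0.997, -0.075, -0.01, -0.001]
ft_force: [-23.4, 3.8, 15.4]
finger_gap: 0.0
grip_force: 12.2
```

{"api": "play_rows", "payload": {"series": [0,0,0,-0.05,0,0,0,0,0,0,-0.05,0,-0.01,0,0,0,0,0,0,0,0,0,0,0,0,0,0,0]}}

```text
time_s: 16.85
eef_pos: [0.4584, -0.2146, 0.09]
orientation: [0.997, -0.075, 0.001, 0.0]
ft_force: [0.8, 0.6, 0.5]
finger_gap: -0.0003
grip_force: 0.0
```

```bash
python3 -c "
from h import *
go(.460,-.214,.066)
C={n:read_camera(n) for n in('side','top')}
for t in('guard_lip','start_top'):
  for n in C:
    for r in pinpoint(n,t)[:1]: print(t,n,r['conf'],atz(C[n],r['location'],.091 if t[0]=='g' else .072).round(3))
"
```

```text
t 16.85 p [ 0.4584 -0.2146  0.09  ] yaw -8.65 tilt [ 0.002 -0.001 -1.   ] F [0.8 0.6 0.5] gap -0.0003
shares [ 0.0049 -0.0027  0.0801]
guard_lip side 0.48 [ 0.493 -0.222  0.091]
guard_lip top 0.68 [ 0.491 -0.21   0.091]
start_top side 0.6 [ 0.456 -0.223  0.072]
```

{"api": "play_rows", "payload": {"series": [0,0,0,0.004,0,0.025,0,0,0,0,0,0,0.025,0,0,0,0,0,0,0.015,0,0,0,0,0,0,0.015,0,0,0,0,0,0,0.015,0,0,0,0,0,0,0.01,0,0,0,0,0,0,0,0,0,0,0,0,0,0,0]}}

```text
time_s: 17.82
eef_pos: [0.4595, -0.2145, 0.0654]
orientation: [0.997, -0.075, 0.0, 0.0]
ft_force: [-14.3, 7.9, 34.8]
finger_gap: -0.0001
grip_force: 17.6
```

{"api": "play_rows", "payload": {"series": [0,0,0,0,0,-0.07,0,0,0,0,0,0,-0.1,0,0,0,0,0,0,-0.1,0,0,0,0,0,0,-0.1,0,0,0,0,-0.1,0,0,0,0,0,0,-0.1,0,0,0,0,0,0,-0.1,0,0,0,0,0,0,0,0,0,0]}}

```text
time_s: 18.48
eef_pos: [0.3662, -0.1997, 0.168]
orientation: [0.997, -0.076, -0.002, -0.001]
ft_force: [0.7, 0.6, -0.9]
finger_gap: 0.0001
grip_force: 0.0
```

```bash
python3 f.py; python3 e.py; python3 -c "
from h import *
a,b=read_camera('side')['frame'],read_camera('top')['frame']
cv2.imwrite('pics/end.png',np.hstack([cv2.resize(a[110:330,220:480],None,fx=1.5,fy=1.5),cv2.resize(b[110:330,140:400],None,fx=1.5,fy=1.5)])[...,::-1])"
```

```text
top grip 272 [0.4382 0.1872] axis 102.1 from ctr 103.0
top hub 605 [0.4543 0.1185] axis 99.4 from ctr 69.1
ear axis 12.599999999999994
side grip 342 [0.441  0.1909] axis 104.7 from ctr 100.2
side hub 563 [0.4579 0.1251] axis 119.0 from ctr 62.1
ear axis 13.1
top 0.072 211 [0.5132 0.1692 0.0801] [0.49  0.146 0.072] [0.545 0.189 0.086] ang 10.3
top 0.09 42 [0.5289 0.1756 0.102 ] [0.519 0.172 0.09 ] [0.54  0.179 0.11 ] ang 12.6
side 0.072 285 [0.5155 0.1738 0.0807] [0.49  0.145 0.073] [0.546 0.19  0.086] ang 13.6
side 0.09 105 [0.5306 0.1777 0.1003] [0.519 0.174 0.091] [0.542 0.181 0.109] ang 13.7
t 18.68 p [ 0.3709 -0.2013  0.1691] yaw -8.62 tilt [ 0. -0. -1.] F [ 0.1  0.2 -0. ] gap -0.0001
shares [ 0.1146 -0.0021  0.2703]
```

View pics/end.png

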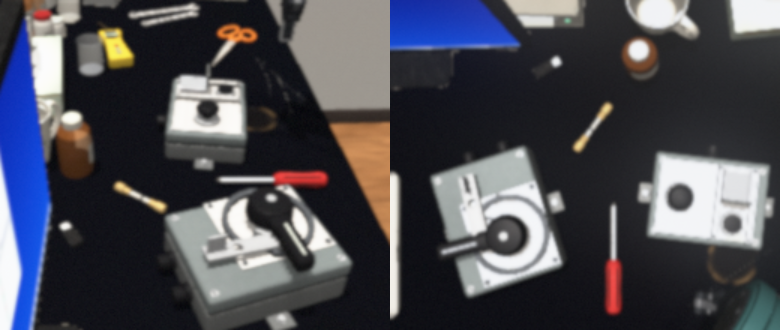

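The end picture shows the hasp out, the guard back with START bared at (733,224), and the bystanders undisturbed. The handle sits about 3° short of its stop, within the lock play. There's plenty of time, so I'll nudge it gently back to the stop.

{"api": "play_rows", "payload": {"series": [0,0,-0.0628,0,0,0,0,0,0,-0.0628,0,0,0,0,0,0,-0.0628,0,0,0,0,0,0,-0.0628,0,0,0,0,0,0,0,0,0,0,0]}}

```text
time_s: 19.2
eef_pos: [0.3711, -0.2012, 0.169]
orientation: [0.992, 0.123, -0.0, -0.0]
ft_force: [-0.1, -0.5, -0.4]
finger_gap: -0.0003
grip_force: 0.0
```

```bash
python3 -c "
from h import *
go(.4716,.2131,.17)"
```

```text
t 19.2 p [ 0.3711 -0.2012  0.169 ] yaw 14.12 tilt [-0.  0. -1.] F [-0.1 -0.5 -0.4] gap -0.0003
shares [ 0.6618 -1.2575 -0.0031]
```

11 rows of (.0602, -.1143).

{"api": "play_rows", "payload": {"series": [0,0,0,0.06,-0.114,0,0,0,0,0,0.06,-0.114,0,0,0,0,0,0.06,-0.114,0,0,0,0,0,0.06,-0.114,0,0,0,0,0,0.06,-0.114,0,0,0,0,0,0.06,-0.114,0,0,0,0,0,0.06,-0.114,0,0,0,0,0,0.06,-0.114,0,0]}}

```text
time_s: 19.87
eef_pos: [0.4445, 0.1015, 0.1692]
orientation: [0.993, 0.121, 0.0, 0.0]
ft_force: [0.5, -0.7, -0.5]
finger_gap: 0.0001
grip_force: 0.0
```

{"api": "play_rows", "payload": {"series": [0,0,0,0.06,-0.114,0,0,0,0,0,0.06,-0.114,0,0,0,0,0,0.062,-0.117,0,0,0,0,0,0,0,0,0,0,0,0,0,0,0,0]}}

```text
time_s: 20.28
eef_pos: [0.472, 0.2149, 0.1683]
orientation: [0.992, 0.123, -0.001, 0.0]
ft_force: [-0.3, -0.6, 0.6]
finger_gap: -0.0
grip_force: 0.0
```

```bash
python3 -c "
from h import *
go(.4716,.2131,.092)"
```

```text
t 20.28 p [0.472  0.2149 0.1683] yaw 14.11 tilt [-0.001 -0.001 -1.   ] F [-0.3 -0.6  0.6] gap -0.0
shares [-0.0025  0.0054  0.2543]
```

{"api": "play_rows", "payload": {"series": [0,0,0,0,0.003,0.06,0,0,0,0,0,0,0.06,0,0,0,0,0,0,0.06,0,0,0,0,0,0,0.07,0,0,0,0,-0.025,0,0,0,0,0,0,-0.025,0,0,0,0,0,0,-0.015,0,0,0,0,0,0,0,0,0,0]}}

```text
time_s: 20.95
eef_pos: [0.4533, 0.207, 0.096]
orientation: [0.993, 0.121, 0.001, -0.0]
ft_force: [-0.2, -0.6, 0.2]
finger_gap: -0.0001
grip_force: 0.0
```

{"api": "play_rows", "payload": {"series": [0,0,0,-0.012,0,0,0,0,0,0,-0.012,0,0,0,0,0,0,-0.01,0,0,0,0,0,0,0,0,0,0]}}

```text
time_s: 21.28
eef_pos: [0.4513, 0.2066, 0.0967]
orientation: [0.993, 0.122, 0.011, -0.002]
ft_force: [21.6, 6.0, -11.7]
finger_gap: 0.0
grip_force: 10.5
```

{"api": "play_rows", "payload": {"series": [0,0,0,0.06,0,0,0,0,0,0,0.06,0,0,0,0,0,0,0,0,-0.12,0,0,0,0,0,0,-0.12,0,0,0,0,0,0,-0.12,0,0,0,0,0,0,0,0]}}

```text
time_s: 21.78
eef_pos: [0.4819, 0.2147, 0.2126]
orientation: [0.993, 0.122, 0.008, -0.002]
ft_force: [1.7, 0.8, 1.9]
finger_gap: 0.0
grip_force: 0.0
```

```bash
python3 f.py; python3 e.py
```

```text
top grip 275 [0.4337 0.1861] axis 107.2 from ctr 106.7
top hub 609 [0.4541 0.1184] axis 105.7 from ctr 90.4
ear axis 150.8
side grip 351 [0.4367 0.1898] axis 108.0 from ctr 103.6
side hub 511 [0.459  0.1273] axis 146.9 from ctr 62.5
ear axis 11.800000000000011
top 0.072 201 [0.5108 0.1721 0.0801] [0.49  0.146 0.073] [0.541 0.195 0.086] ang 13.0
top 0.09 42 [0.5252 0.18   0.1028] [0.514 0.176 0.091] [0.536 0.186 0.112] ang 16.0
side 0.072 275 [0.5136 0.177  0.0805] [0.49  0.145 0.072] [0.543 0.196 0.086] ang 16.3
side 0.09 107 [0.5271 0.1824 0.1001] [0.515 0.176 0.09 ] [0.538 0.187 0.109] ang 17.2
t 21.98 p [0.4776 0.2133 0.202 ] yaw 13.99 tilt [-0.001 -0.    -1.   ] F [ 0.9 -0.7 -0.7] gap 0.0
shares [-0.5723  1.2971  0.3806]
```

The handle is now at 106.7°, on its stop, and the hasp at about 16.5° is fully out.

```bash
python3 -c "
from rig import *
print(sign_off())"
```

```text
the job is handed in; nothing more can be done
None
```

The lockout is done in the order you asked and handed in at about 22 s: STOP pressed and released, handle on its off stop, hasp fully out, guard slid right back, and START pressed and released. I have no reading of the pump itself, so I can't confirm it stayed dead. After START I nudged the handle about 3° back onto its stop, because swinging the hasp had moved it within the lock's play.

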